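Snap the cover cap onto the tap-hole stud

TASK

Pull the drawer of the small worktop unit out to its stop, take the round snap cap from it and leave the drawer open. Set the cap mouth down over the steel stud on the plate, press until it clicks, and keep pressing after the click so that the cap squashes the sprung rubber collar under it well down; finish while still pressing it like that, without letting go. Leave the sink plug in the drawer and the mortar, jar and bowl where they are.

Things in the scene. Friction and masses are not known exactly. Their poses are not given: they have to be found in the camera images.
- cabinet: low plywood drawer unit fixed on the worktop, 220 mm deep (x), 280 wide (y), 95 tall, one grey-fronted drawer that moves along its -x; origin at the centre of its underside, front facing its own -x, to the robot. Inside, the drawer is 175 mm long, 238 wide, 51 deep; its floor 22 mm above the worktop, the top edge of its front 82 mm
- cabinet_drawer0 (a joint): how far the drawer is pulled out, m: 0 shut, stop at 0.149; it starts shut or up to 0.02 ajar, resists with 1 to 2 N and stays where it is left
- cabinet_drawer0_handle (a point): middle of the drawer's bar handle: a level steel bar 11 mm thick, 120 long along the cabinet's y, 57 mm above the worktop, its centre line 35 mm in front of the drawer's front panel (free gap behind the bar 29 mm); it moves with the drawer; axes as the cabinet's
- cap: the snap cap: plain white round plastic, 42 mm wide, 33 tall, flat closed top, open below; origin at the centre of its underside, z up. Stands mouth down on the drawer's floor, left or right, its centre at least 40 mm behind the front panel. Bore 25.6 mm at the mouth (lip 4 mm high), wider above, hollow to 28 mm. 40 to 85 g
- stud: fitting fixed on the worktop: a 130 mm square steel plate 4 mm thick, a round flange (60 mm wide, top at 11 mm) and an upright round post 22 mm thick with a tapered tip 12 mm wide, its top 55 mm above the worktop; origin on the post's axis at worktop height, z up
- stud_balls (a point): point on the post's axis 45 mm up, level with its four spring balls (30.6 mm across). The cap's lip meets them with the cap's underside 51 mm above the worktop, needs about 6 to 10 N to pass (any yaw); from 45 mm the force drops (the balls then pull the cap down, by up to 12 N near 39 mm) and rises again as the collar is squeezed. Clicked on and let alone, the underside stays 35.5 mm up
- seal (a joint): how far the sprung black rubber collar round the post (38 mm wide, top 36 mm above the worktop when free) is squeezed down, m: 0 free, 0.001 with the cap clicked on and not pressed, 0.006 at its stop; spring of 2.5 N per mm, so 2.5 mm takes about 6 N and the stop 15 N
- plug: black rubber sink plug with a small steel knob, 44 mm wide, 25 tall, in the other half of the drawer, which is to stay in it; origin at the centre of its underside
- mortar: grey stone mortar with a pestle leaning in it, 96 mm wide, mortar 55 tall, pestle to about 90; origin at the centre of its underside; a bystander
- jar: small white jar with a wooden lid, 64 mm wide, 45 tall; origin at the centre of its underside; a bystander
- bowl: small green bowl, 110 mm wide, 50 tall; origin at the centre of its underside; a bystander

How it is judged:
By the outcome, as a careful person would: the job done as asked, in the order asked, and still so for the second after the job is handed in, while the arm keeps its last pose, push and grip.
It also fails if it takes over 69 s, if anything falls off the work surface, if the arm or the gripper's body presses on something with over 40 N, if the wrist force passes 120 N, or if a joint passes its speed limit or range.

ROBOT

A 6-joint arm with a two-finger parallel gripper is mounted at the origin on the work surface. World frame = base frame: x ahead of the robot, y to its left, z up, the work surface at z = 0. Lengths are in m, angles in degrees, forces in N, time in s.
With the tool pointing down it reaches from about 0.275 to 0.775 m from the base axis. Payload 14.6 kg.
Tool frame: the origin (TCP) lies on the centre line of the jaws, within the pads' length; the fingertips stand 19 mm ahead of it and the grasp point (between the pads) is the TCP; z points along the fingers, y is the line along which they close (so a half turn about z gives the same grasp; the last joint's range is limited). The gripper opens to 85 mm and grips with 20 to 120 N. Pads are 22 mm wide; open, the fingers measure 114 mm over their backs; the gripper's body (76 mm by 85 mm) begins 54 mm behind the grasp point. The pads swing forward as they close: fully open they stand 13 mm farther back than shut.
Start: joints at [66.904, 15.075, -2.767, 72.158, 0, 81.102], TCP at [0.129, 0.509, 0.25] pointing down, gripper open.
Joint ranges: [-151.79, 151.79], [-50.71, 97.33], [-67.44, 78.34], [-121.81, 120.89], [-77.56, 73.72], [-180, 180]. Speed limits (degrees/s): [108.29, 108.29, 147.25, 159.86, 180, 180].

INTERFACE

Orientations are given as [roll, pitch, yaw] about the fixed x, y, z axes, in that order (R = Rz(yaw) Ry(pitch) Rx(roll)).
In Python, from bench import sense, grab_frame, job_done gives the robot as it stands.
- The arm moves only by the shell command python3 -m handwheel 'ROWS' [FORCE]. ROWS is JSON, one flat list of numbers, 7 for each row, row after row: the turn, a rotation vector about the tool's x, y, z in degrees, then the shift along the tool's x, y, z in m, then the opening, from -1 (shut) to 1 (fully open). In form: [rx, ry, rz, dx, dy, dz, hand, rx, ry, rz, dx, dy, dz, hand, ...]. A call has 1 to 12 rows; each row shifts and turns the commanded pose from where the row before left it, along the tool's axes as they then stand; what a row does not reach is not made up. A row lasts 1/8 s, in which the tool goes at most 62.5 mm and 10.7 degrees, less where a joint would pass 70% of its speed; a pose out of reach is approached as far as the arm can. A call with a gripper value outside its range is refused whole. The fingers move at their own pace and stop on an object; FORCE is the grip in N (left out, the last holds). Time passes only in rows, so rows that do not move let the fingers close. It gives the time, the measured TCP pose, the force, the opening and the grip force at its end, in the units of the state.
- sense(): the state, without advancing time (a new reading comes with each control period).
- grab_frame(name): name is "scene" or "top"; returns a dict with "image" (400x640x3 uint8, red, green, blue), "camera_matrix" (3x3 intrinsics, pixels), "extrinsics" (4x4, takes a point from camera to world coordinates). Camera axes: x right, y down, z forward; pixel columns grow to the right and rows downward; lengths in m; the calibration is good to about 2 mm. A picture is of the moment at which its call begins. There is no depth.
- job_done(): hands the job in; it is judged then, once.
The state is a dict: "clock": time; "q": joint angles; "dq": joint speeds; "tau": joint torques, N m; "tool_pos": TCP position; "orientation": TCP orientation; "wrist_force": force on the tool from outside, world axes, zero at the start; "ft_torque": the same for the moment, N m; "grip_width": opening from 0.0 (shut) to 1.0 (fully open); "grip_force": force on a finger pad.
Only numpy, scipy, OpenCV 4.12 (cv2) and the standard library are available. Lean on these libraries where they do the work, as an engineer would, in place of code of your own. Each camera call takes 0.05 s, during which the arm holds its last target. There are 200 camera calls.

## Working session

There is one attempt and no reset: what is moved stays moved. The work goes in short steps, Python scripts to look and compute and a shell command to move; the robot and the scene stay as the last step left them, time stands still between calls to the robot, and variables do not carry over. Pictures are saved under pics/ and viewed, at most 10 in all, crops included, and the job is handed in when it is done.

```bash
ls; mkdir -p pics; python3 - <<'E'
from bench import sense, grab_frame
import cv2,json
s=sense();print(s)
for n in("scene","top"):
    f=grab_frame(n);cv2.imwrite(f"pics/{n}0.png",f["image"][:,:,::-1]);print(n,f["camera_matrix"],f["extrinsics"])
E
```

```text
pics
{'clock': 0.0, 'q': array([ 6.69050554e+01,  1.50979973e+01, -2.80282492e+00,  7.21577521e+01,
       -1.26412317e-03,  8.10993622e+01]), 'dq': array([-0.03052343,  0.00247058,  0.02116022, -0.04327666,  0.00835827,
       -0.06132003]), 'tau': array([ 1.81481781e-03, -6.37604427e+01,  3.84565902e+01,  1.34931153e-02,
        2.95979441e-05,  5.54314909e-06]), 'tool_pos': array([0.12867258, 0.50873512, 0.24983866]), 'orientation': array([-1.79941935e+02, -7.81381084e-03,  1.65805690e+02]), 'wrist_force': array([ 0.08283839,  0.13332073, -0.2228656 ]), 'ft_torque': array([0.05674023, 0.02644296, 0.00282643]), 'grip_force': 0.0, 'grip_width': 0.9983136189010868}
scene [[431.45887198   0.         322.47382577]
 [  0.         431.45887198 192.6136706 ]
 [  0.           0.           1.        ]] [[ 0.89319407  0.33461128 -0.30039916  1.02073064]
 [ 0.44966045 -0.65997041  0.60186754 -0.64136669]
 [ 0.00313711 -0.67266214 -0.73994311  0.97167183]
 [ 0.          0.          0.          1.        ]]
top [[364.79858264   0.         320.82318859]
 [  0.         364.79858264 198.58240222]
 [  0.           0.           1.        ]] [[ 0.01774044 -0.99528346  0.09537358  0.57186233]
 [-0.99983091 -0.01812119 -0.00312758  0.08160991]
 [ 0.00484111 -0.09530196 -0.99543664  0.93615866]
 [ 0.          0.          0.          1.        ]]
```

View pics/scene0.png

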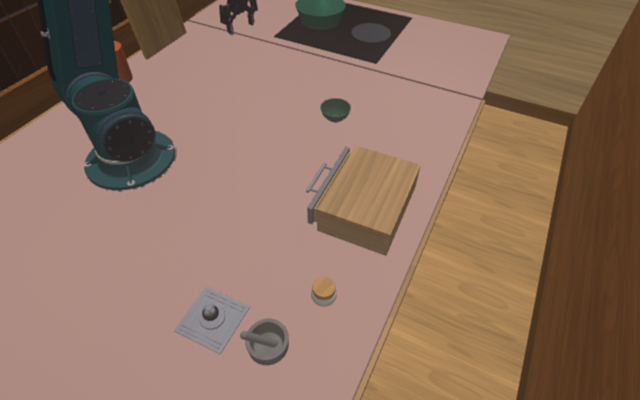

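View pics/top0.png

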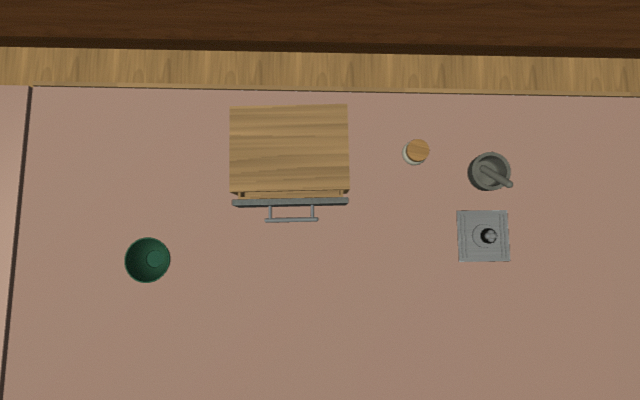

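The scene picture shows the cabinet at about (365,195), its handle at (320,180), and the stud tip at (210,311) on its plate. The top picture shows the handle bar from (265,220) to (318,219), the stud tip at (489,236), the jar at (416,151), the mortar at (490,171) and the bowl at (148,260). Next I'll measure these and enlarge the two targets.

```bash
cat > h.py <<'E'
import numpy as np,cv2
from bench import sense,grab_frame
def ray(f,p):
    K,E=f["camera_matrix"],f["extrinsics"]; d=E[:3,:3]@np.linalg.solve(K,[p[0],p[1],1.]); return E[:3,3],d/np.linalg.norm(d)
def plane(f,p,z):
    o,d=ray(f,p); return o+d*(z-o[2])/d[2]
def tri(f1,p1,f2,p2):
    o1,d1=ray(f1,p1);o2,d2=ray(f2,p2)
    t=np.linalg.lstsq(np.c_[d1,-d2],o2-o1,rcond=None)[0]
    a,b=o1+t[0]*d1,o2+t[1]*d2; return (a+b)/2,np.linalg.norm(a-b)
def proj(f,X):
    E=f["extrinsics"]; c=E[:3,:3].T@(np.array(X)-E[:3,3]); u=f["camera_matrix"]@c; return u[:2]/u[2]
def grey(f,box,lim=45):
    x0,y0,x1,y1=box; im=f["image"]; hsv=cv2.cvtColor(im,cv2.COLOR_RGB2HSV)
    m=np.zeros(im.shape[:2],np.uint8); m[y0:y1,x0:x1]=(hsv[y0:y1,x0:x1,1]<lim)*255; return m
E
python3 - <<'E'
from h import *
T=grab_frame("top");S=grab_frame("scene")
for f,n,b in((T,"bar",(255,214,330,226)),(T,"panel",(225,196,355,209)),(T,"plate",(445,200,520,270)),(S,"plate",(165,280,255,355)),(S,"bar",(300,140,355,225))):
    m=grey(f,b); c=max(cv2.findContours(m,0,2)[0],key=cv2.contourArea); print(n,cv2.contourArea(c),cv2.minAreaRect(c)); 
    if n=="plate":
        r=cv2.boxPoints(cv2.minAreaRect(c)) if f is T else cv2.approxPolyDP(cv2.convexHull(c),5,True)[:,0]
        P=np.array([plane(f,p,.004) for p in r]);print(P.round(4).tolist(),P.mean(0))
def cr(f,x,y,w,h,k): return cv2.resize(f["image"][y:y+h,x:x+w,::-1],None,fx=k,fy=k,interpolation=cv2.INTER_CUBIC)
a=np.hstack([cr(T,225,180,130,50,3),cr(T,455,210,56,50,3)[:, :]]) 
b=np.hstack([cr(S,295,140,66,90,4),cr(S,175,285,75,70,4)[:, :] if 0 else cv2.copyMakeBorder(cr(S,175,285,75,70,4),0,80,0,0,0)])
w=max(a.shape[1],b.shape[1]);g=lambda i:cv2.copyMakeBorder(i,0,0,0,w-i.shape[1],0)
cv2.imwrite("pics/c1.png",np.vstack([g(a),g(b)]))
E
```

```text
bar 184.5 ((290.4656677246094, 217.4894256591797), (7.952492713928223, 53.031761169433594), 88.69805145263672)
panel 754.5 ((289.56195068359375, 203.2875213623047), (10.464082717895508, 115.12713623046875), 88.72696685791016)
plate 2503.0 ((482.8563232421875, 235.48304748535156), (51.465492248535156, 51.32279968261719), 87.27368927001953)
[[0.6355, -0.2683, 0.004], [0.6442, -0.4002, 0.004], [0.5137, -0.4024, 0.004], [0.5054, -0.2722, 0.004]] [ 0.57469538 -0.33579396  0.004     ]
plate 2725.5 ((211.5017547607422, 318.31536865234375), (52.128623962402344, 61.393245697021484), 32.15229415893555)
[[0.5081, -0.2762, 0.004], [0.6361, -0.2702, 0.004], [0.6416, -0.3974, 0.004], [0.5146, -0.4032, 0.004]] [ 0.57510822 -0.33676657  0.004     ]
bar 659.5 ((321.54931640625, 181.22219848632812), (19.847930908203125, 84.96925354003906), 26.886934280395508)
```

View pics/c1.png

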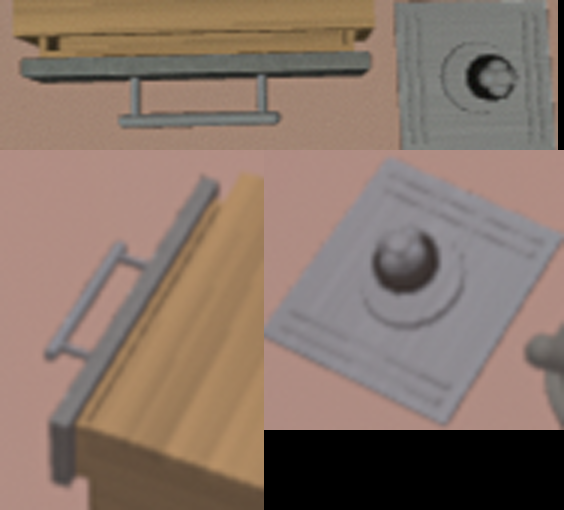

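The crop shows the bar ends: in top at (265.0,220.3) and (318.0,219.2), in scene at (325.5,164.2) and (307.5,191.3). The post tip is near (491.7,235.7) in top and (209.7,308) in scene.

```bash
python3 - <<'E'
from h import *
T=grab_frame("top");S=grab_frame("scene")
a=tri(T,(265,220.3),S,(325.5,164.2));b=tri(T,(318,219.2),S,(307.5,191.3));print("bar",a,b,np.linalg.norm(a[0]-b[0]))
d=a[0]-b[0];print("mid",(a[0]+b[0])/2,"cab yaw",np.degrees(np.arctan2(-d[0],d[1])))
for p in((265,220.3),(318,219.2)):print(plane(T,p,.057))
for p in((325.5,164.2),(307.5,191.3)):print(plane(S,p,.057))
print("tip",tri(T,(491.7,235.7),S,(209.7,308)))
# jar, bowl, mortar
for n,p,z in(("jar",(416,151),.045),("mortar",(490,171),.055),("bowl",(148,260),.05)):print(n,plane(T,p,z))
E
```

```text
bar (array([0.6024593 , 0.21340063, 0.05384052]), np.float64(0.0027751829575901705)) (array([0.60767862, 0.08575156, 0.05816497]), np.float64(0.003795910405460983)) 0.12782889725293986
mid [0.60506896 0.14957609 0.05600275] cab yaw 2.341407276380239
[0.6011777  0.21218036 0.057     ]
[0.60610695 0.08475984 0.057     ]
[0.60499969 0.21132177 0.057     ]
[0.60873842 0.0877288  0.057     ]
tip (array([ 0.57535423, -0.33459947,  0.05215025]), np.float64(0.003274724579464698))
jar [ 0.78047858 -0.15587272  0.045     ]
mortar [ 0.73170119 -0.33433966  0.055     ]
bowl [0.50141093 0.49025202 0.05      ]
```

```bash
cat >> h.py <<'E'
from scipy.spatial.transform import Rotation as Ro
def go(X,yaw=None):
    s=sense();R=Ro.from_euler('xyz',s["orientation"],degrees=True)
    print("shift tool",(R.inv().apply(np.array(X)-s["tool_pos"])*1000).round(1),"mm")
    if yaw is not None: print("turn tool",(R.inv()*Ro.from_euler('xyz',[180,0,yaw],degrees=True)).as_rotvec(degrees=True).round(2))
E
python3 -m handwheel '[0,0,0,-0.05,-0.021,0,-0.35,0,0,0,-0.05,-0.021,0,-0.35,0,0,0,-0.05,-0.021,0,-0.35,0,0,0,-0.05,-0.021,0,-0.35,0,0,0,-0.05,-0.021,0,-0.35,0,0,0,-0.05,-0.021,0,-0.35,0,0,0,-0.05,-0.021,0,-0.35,0,0,0,-0.05,-0.021,0,-0.35,0,0,0,-0.05,-0.021,0,-0.35,0,0,0,-0.05,-0.021,0,-0.35,0,0,0,-0.05,-0.021,0,-0.35,0,0,0,0,0,0,-0.35]' 40
python3 -m handwheel '[0,0,10.5,0,0,0,-0.35,0,0,10.5,0,0,0,-0.35,0,0,10.5,0,0,0,-0.35,0,0,10.5,0,0,0,-0.35,0,0,10.5,0,0,0,-0.35,0,0,10.5,0,0,0,-0.35,0,0,10.5,0,0,0,-0.35,0,0,0,0,0,0,-0.35,0,0,0,0,0,0,-0.35]'
python3 -c "
from h import *
go([.605,.1495,.057],92.3);print(sense()['grip_width'])"
```

```text
clock: 1.8
tool_pos: [0.6075, 0.1477, 0.249]
orientation: [-180.0, -0.0, 165.6]
wrist_force: [-0.2, 0.1, -0.5]
grip_width: 0.328
grip_force: 0.0
clock: 2.92
tool_pos: [0.605, 0.1504, 0.2504]
orientation: [180.0, -0.0, 92.6]
wrist_force: [-0.6, 0.5, -0.1]
grip_width: 0.323
grip_force: 0.0
shift tool [-9.000e-01 -1.000e-01  1.934e+02] mm
turn tool [ 0.   -0.    0.26]
0.3231016963318783
```

```bash
python3 -m handwheel '[0,0,0,0,0,0.05,-0.35,0,0,0,0,0,0.05,-0.35,0,0,0,0,0,0.04,-0.35,0,0,0,0,0,0.02,-0.35,0,0,0,0,0,0.015,-0.35,0,0,0,0,0,0.015,-0.35,0,0,0,0,0,0,-0.35]'
python3 -m handwheel '[0,0,0,0,0,0,-1,0,0,0,0,0,0,-1,0,0,0,0,0,0,-1,0,0,0,0,0,0,-1]' 40
python3 - <<'E'
from h import *
S=grab_frame("scene");cv2.imwrite("pics/s2.png",cv2.resize(S["image"][110:240,250:440,::-1],None,fx=3,fy=3))
E
```

```text
clock: 3.8
tool_pos: [0.6057, 0.1502, 0.0602]
orientation: [179.9, -0.0, 92.4]
wrist_force: [-0.3, 0.0, -0.2]
grip_width: 0.328
grip_force: 0.0
clock: 4.3
tool_pos: [0.6055, 0.1502, 0.0605]
orientation: [180.0, -0.0, 92.3]
wrist_force: [0.2, 0.4, 3.9]
grip_width: 0.112
grip_force: 39.1
```

View pics/s2.png

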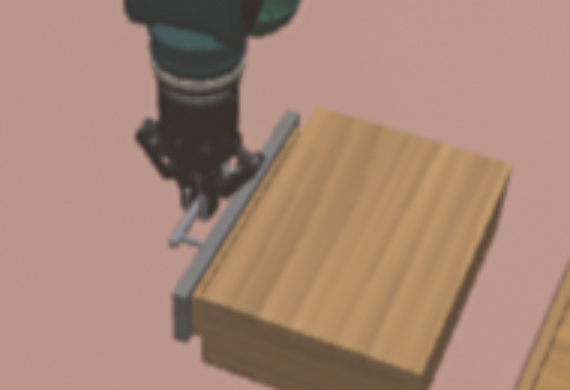

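The picture shows the jaws closed on the bar near (200,205) in the crop, and the opening of about 10 mm fits the 11 mm bar. Now I'll pull.

```bash
python3 -m handwheel '[0,0,0,0,-0.008,0,-1,0,0,0,0,-0.015,0,-1,0,0,0,0,-0.02,0,-1,0,0,0,0,-0.02,0,-1,0,0,0,0,-0.02,0,-1,0,0,0,0,-0.02,0,-1,0,0,0,0,-0.014,0,-1,0,0,0,0,-0.006,0,-1,0,0,0,0,0,0,-1]'
python3 -m handwheel '[0,0,0,0,-0.004,0,-1,0,0,0,0,-0.004,0,-1,0,0,0,0,0,0,-1]'
```

```text
clock: 5.48
tool_pos: [0.4818, 0.1452, 0.0605]
orientation: [-180.0, -0.0, 92.3]
wrist_force: [-1.0, 1.0, 7.1]
grip_width: 0.107
grip_force: 39.7
clock: 5.85
tool_pos: [0.4742, 0.1449, 0.0604]
orientation: [180.0, -0.0, 92.3]
wrist_force: [-1.0, 0.9, 8.3]
grip_width: 0.11
grip_force: 39.8
```

```bash
for i in 1 2 3; do python3 -m handwheel '[0,0,0,0,-0.003,0,-1,0,0,0,0,0,0,-1]' | egrep 'tool_pos|force: \['; done
```

```text
tool_pos: [0.4719, 0.1448, 0.0605]
wrist_force: [2.6, -0.1, 4.9]
tool_pos: [0.4717, 0.1448, 0.0606]
wrist_force: [19.6, 1.4, -11.7]
tool_pos: [0.4715, 0.1447, 0.0608]
wrist_force: [36.1, 2.0, -26.8]
```

```bash
python3 -m handwheel '[0,0,0,0,0.004,0,-1,0,0,0,0,0.0015,0,-1,0,0,0,0,0,0,-1,0,0,0,0,0,0,-0.35,0,0,0,0,0,0,-0.35,0,0,0,0,0,0,-0.35,0,0,0,0,0,-0.02,-0.35,0,0,0,0,0,-0.05,-0.35,0,0,0,0,0,-0.05,-0.35,0,0,0,0,0,-0.05,-0.35]'
python3 -m handwheel '[0,0,0,-0.0,-0.05,-0.03,-0.35,0,0,0,0,-0.05,0,-0.35,0,0,0,0,-0.02,0,-0.35,0,0,0,0,0,0,-0.35]'
python3 - <<'E'
from h import *
for n,b in(("scene",(250,110,190,130)),("top",(215,90,150,190))):
    f=grab_frame(n);x,y,w,h=b;np.save(n+".npy",f["image"]);cv2.imwrite(f"pics/{n}3.png",cv2.resize(f["image"][y:y+h,x:x+w,::-1],None,fx=3,fy=3,interpolation=2))
E
```

```text
clock: 7.85
tool_pos: [0.4704, 0.1447, 0.2319]
orientation: [-180.0, -0.0, 92.3]
wrist_force: [1.3, -0.0, 0.1]
grip_width: 0.321
grip_force: 0.0
clock: 8.35
tool_pos: [0.3504, 0.1399, 0.2604]
orientation: [180.0, -0.0, 92.3]
wrist_force: [-0.2, 0.5, -0.1]
grip_width: 0.327
grip_force: 0.0
```

View pics/scene3.png

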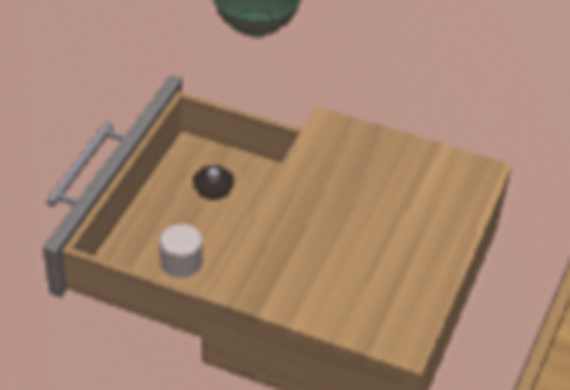

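View pics/top3.png

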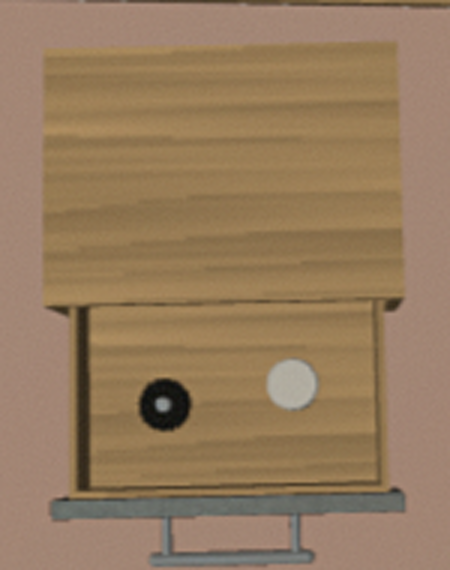

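The drawer is fully open. In the scene crop the cap's top is at about (181,240) and the plug at (213,182). In the top crop the cap is at (292,384) and the plug at (164,405).

```bash
python3 - <<'E'
from h import *
T=grab_frame("top");S=grab_frame("scene");c=[]
for f,b,th in((T,(295,195,330,240),150),(S,(295,175,330,212),165)):
    m=grey(f,b,60)&((f["image"].min(2)>th)*255).astype(np.uint8)
    k=max(cv2.findContours(m,0,1)[0],key=cv2.contourArea);e=cv2.fitEllipse(k);print(e,cv2.contourArea(k));c.append(e[0])
p,g=tri(T,c[0],S,c[1]);print("cap top",p,g)
print([plane(f,q,.055).round(4) for f,q in zip((T,S),c)])
plug,g=tri(T,(215+164/3,90+403/3),S,(250+213/3,110+172/3));print("plug knob",plug,g)
E
```

```text
((311.8630676269531, 217.5970458984375), (14.481520652770996, 14.832874298095703), 162.74087524414062) 167.0
((309.94140625, 189.3898162841797), (8.872176170349121, 12.149892807006836), 88.81490325927734) 83.0
cap top [0.61000454 0.09978194 0.05403215] 0.0004181731334938854
[array([0.6098, 0.0997, 0.055 ]), array([0.6106, 0.0991, 0.055 ])]
plug knob [0.59282803 0.20276439 0.04556098] 0.002051512293108145
```

```bash
python3 -m handwheel '[0,0,-10,0,0,0,0.5,0,0,-10,0,0,0,0.5,0,0,-10,0,0,0,0.5,0,0,-10,0,0,0,0.5,0,0,-10,0,0,0,0.5,0,0,-10,0,0,0,0.5,0,0,-10,0,0,0,0.5,0,0,-10,0,0,0,0.5,0,0,-10,0,0,0,0.5,0,0,0,0,0,0,0.5]' | tail -5
python3 -m handwheel '[0,0,0,-0.052,-0.006,0,0.5,0,0,0,-0.052,-0.006,0,0.5,0,0,0,-0.052,-0.006,0,0.5,0,0,0,-0.052,-0.006,0,0.5,0,0,0,-0.052,-0.006,0,0.5,0,0,0,0,0,0,0.5,0,0,0,0,0,0,0.5]'
python3 -c "
from h import *
go([.610,.0995,.050],182.3)"
```

```text
tool_pos: [0.3517, 0.1399, 0.26]
orientation: [-180.0, -0.0, -177.8]
wrist_force: [-0.4, -0.1, 0.3]
grip_width: 0.752
grip_force: 0.0
clock: 10.68
tool_pos: [0.6118, 0.1203, 0.2596]
orientation: [180.0, -0.1, -177.9]
wrist_force: [-1.3, -0.2, 0.2]
grip_width: 0.748
grip_force: 0.0
shift tool [  2.4 -20.8 209.6] mm
turn tool [ 0.   -0.07 -0.16]
```

```bash
python3 -m handwheel '[0,0,0,0.002,-0.021,0,0.5,0,0,0,0,0,0.05,0.5,0,0,0,0,0,0.05,0.5,0,0,0,0,0,0.04,0.5,0,0,0,0,0,0,0.5]' >/dev/null
python3 -c "
from h import *
go([.610,.0995,.050],182.3);print(sense()['wrist_force'])"
```

```text
shift tool [-1.7  1.  68.9] mm
turn tool [-0.01 -0.24 -0.06]
[-1.23367355  0.48239967  0.77575263]
```

```bash
python3 -m handwheel '[0,0,0,-0.001,0.001,0.03,0.5,0,0,0,0,0,0.02,0.5,0,0,0,0,0,0.01,0.5,0,0,0,0,0,0.008,0.5,0,0,0,0,0,0,0.5]'
python3 -m handwheel '[0,0,0,0,0,0,-1,0,0,0,0,0,0,-1,0,0,0,0,0,0,-1,0,0,0,0,0,0,-1,0,0,0,0,0,0,-1]' 60
```

```text
clock: 11.92
tool_pos: [0.612, 0.1003, 0.0528]
orientation: [-180.0, 0.0, -177.7]
wrist_force: [0.1, 0.6, 0.6]
grip_width: 0.755
grip_force: 0.0
clock: 12.55
tool_pos: [0.6126, 0.1004, 0.0534]
orientation: [-180.0, 0.1, -177.7]
wrist_force: [-0.4, -0.3, 7.2]
grip_width: 0.471
grip_force: 60.8
```

```bash
python3 -m handwheel '[0,0,0,0,0,-0.02,-1,0,0,0,0,0,-0.04,-1,0,0,0,0,0,-0.05,-1,0,0,0,0,0,-0.04,-1,0,0,0,0,0,0,-1]'
python3 -m handwheel '[0,0,0,0.006,-0.024,0,-1,0,0,0,0.006,-0.049,0,-1,0,0,0,0.006,-0.049,0,-1,0,0,0,0.006,-0.049,0,-1,0,0,0,0.006,-0.049,0,-1,0,0,0,0.006,-0.049,0,-1,0,0,0,0.006,-0.049,0,-1,0,0,0,0.006,-0.049,0,-1,0,0,0,0.006,-0.044,0,-1,0,0,0,0,-0.024,0,-1,0,0,0,0,0,0,-1,0,0,0,0,0,0,-1]'
python3 - <<'E'
from h import *
go([.575,-.336,.2],182)
T=grab_frame("top");S=grab_frame("scene")
a=cv2.resize(T["image"][160:280,440:560,::-1],None,fx=3,fy=3);b=cv2.resize(S["image"][230:350,130:270,::-1],None,fx=3,fy=3)
cv2.imwrite("pics/c4.png",np.hstack([a,b]))
E
```

```text
clock: 13.18
tool_pos: [0.6131, 0.1004, 0.2057]
orientation: [-180.0, 0.3, -177.7]
wrist_force: [0.8, 0.1, -1.8]
grip_width: 0.473
grip_force: 60.6
clock: 14.68
tool_pos: [0.5752, -0.3358, 0.2017]
orientation: [180.0, -0.0, -177.7]
wrist_force: [-0.1, -1.2, 0.0]
grip_width: 0.476
grip_force: 60.7
shift tool [ 0.2 -0.2  1.7] mm
turn tool [ 0.04 -0.04  0.32]
```

View pics/c4.png

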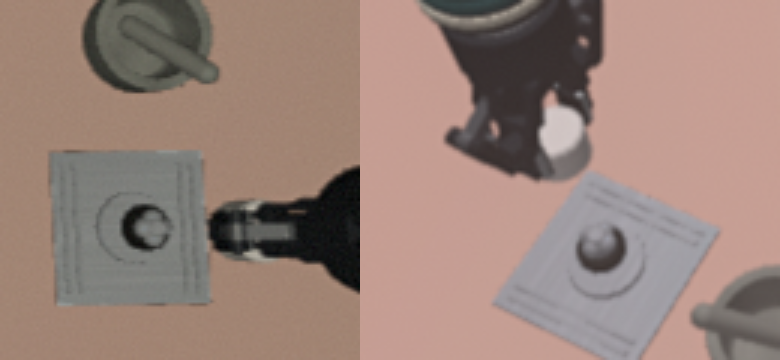

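The crops show the cap still in the jaws above the stud. Its white edges are at crop rows of about 203–260 near column 240 (left panel). The right panel shows it upright at (565,140). Next I'll measure the cap's x offset.

```bash
python3 - <<'E'
from h import *
T=grab_frame("top");S=grab_frame("scene");p=sense()["tool_pos"]
def white(f,b,th):
    m=grey(f,b,60)&((f["image"].min(2)>th)*255).astype(np.uint8);return np.argwhere(m)
w=white(T,(505,215,540,255),130);print(len(w),w.min(0),w.max(0))
for v in range(224,252): print(v,T["image"][v,514:530,:].min(1))
for x in (p[0]-.0,p[0]-.003):
  print(x,[proj(T,[x+d,p[1],z]).round(1).tolist() for z in(p[2]+.002,p[2]-.031) for d in(-.021,0,.021)])
# scene: cap top disc right edge
w=white(S,(185,262,212,292),165);print(len(w),w.min(0),w.max(0))
k=np.linspace(0,2*np.pi,73)
for x in (p[0],p[0]-.003):
  q=np.array([proj(S,[x+.021*np.cos(t),p[1]+.021*np.sin(t),p[2]+.002]) for t in k]);print(x,q.min(0),q.max(0))
E
```

```text
33 [226 507] [246 530]
224 [115 111 116 116 116 112 116 116 118 115 114 113 116 116 115 116]
225 [112 116 120 115 115 116 115 116 114 115 112 114 115 117 117 114]
226 [116 116 117 107 103 101  93  85  85  89 112 121 115 118 119 117]
227 [102  85  80  72  69  69  66  71  90 118 130 135 105  79  80  76]
228 [ 77  70  70  71  70  71  97 123 133 145 155 139  81  38  30  30]
229 [ 66  75  77  73  60  56  81 100 143 160 164 114  47  17  15  16]
230 [42 49 59 46 44 33 35 39 81 91 81 54 21 13 20 22]
231 [10 26 29 29 45 39 21 27 76 68 37 20 14 19 17 25]
232 [10 11 26 31 48 40 24 22 65 57 30 25 22 17 21 18]
233 [10 21 22 31 47 43 26 23 62 59 73 89 57 24 18 23]
234 [ 13  28  36  48  75  70  51  44  84  84  90 116  85  60  59  60]
235 [ 25  40  51  68 105  98  74  58  83  96  94  99  96  95  92  94]
236 [ 28  37  52  67 109 103  76  60  82  93  95  94  94  96  98  93]
237 [ 32  41  48  61 105 103  77  61  82  95  94  93  95  95  96  96]
238 [ 29  37  50  62 102 105  79  61  83  96  93  97  94  93  98  98]
239 [ 22  27  41  61  96 103  82  60  79  89  82 103  93  78  81  72]
240 [11 12 23 28 50 5
[... 476 characters left out ...]
3 124 126 125]
248 [116 115 116 116 118 117 117 113 116 113 112 115 112 116 116 115]
249 [114 113 115 113 115 113 116 113 116 116 115 115 114 114 116 115]
250 [114 115 116 115 114 114 115 113 117 114 114 115 113 113 116 114]
251 [115 113 114 112 113 114 117 114 115 116 113 116 115 114 115 115]
0.5754515363784455 [[527.9, 246.0], [527.5, 235.4], [527.1, 224.9], [518.9, 245.5], [518.5, 235.3], [518.2, 225.3]]
0.5724515363784455 [[528.0, 247.5], [527.6, 236.9], [527.2, 226.4], [518.9, 246.9], [518.6, 236.8], [518.3, 226.7]]
170 [265 190] [281 203]
0.5754515363784455 [184.03409485 264.45779204] [204.90862473 282.16539846]
0.5724515363784455 [182.86625468 263.90495612] [203.72667534 281.57636986]
```

```bash
python3 -m handwheel '[0,0,0,-0.0023,0,0.04,-1,0,0,0,0,0,0.04,-1,0,0,0,0,0,0.015,-1,0,0,0,0,0,0,-1,0,0,0,0,0,0,-1]' 80
python3 - <<'E'
from h import *
go([.5773,-.336,.085])
S=grab_frame("scene");T=grab_frame("top")
b=cv2.resize(S["image"][240:360,130:270,::-1],None,fx=3,fy=3);a=cv2.resize(T["image"][180:300,440:560,::-1],None,fx=3,fy=3)
cv2.imwrite("pics/c5.png",np.hstack([a,b]))
E
```

```text
clock: 15.5
tool_pos: [0.5783, -0.3368, 0.1089]
orientation: [-179.9, 0.1, -177.7]
wrist_force: [-0.0, -0.9, -1.2]
grip_width: 0.465
grip_force: 81.9
shift tool [ 1.   0.9 23.9] mm
```

View pics/c5.png

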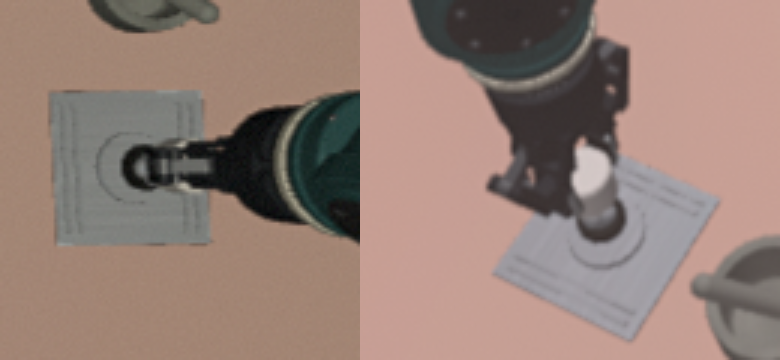

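The cap sits upright above the collar, in line with the post in both views: (595,185) over (600,215) on the right. Now I'll lower it and watch the force.

```bash
python3 -m handwheel '[0,0,0,0.0005,0.0005,0.01,-1,0,0,0,0,0,0.008,-1,0,0,0,0,0,0,-1]' | egrep 'tool_pos|force: \['
for i in 1 2 3; do python3 -m handwheel '[0,0,0,0,0,0.002,-1,0,0,0,0,0,0.002,-1,0,0,0,0,0,0,-1]' | egrep 'tool_pos|orient|force: \['; done
```

```text
tool_pos: [0.5767, -0.3356, 0.0883]
wrist_force: [0.1, 0.1, -0.5]
tool_pos: [0.5771, -0.3359, 0.0852]
orientation: [180.0, -0.0, -177.7]
wrist_force: [0.2, -0.8, -0.2]
tool_pos: [0.577, -0.3356, 0.0813]
orientation: [180.0, -0.0, -177.7]
wrist_force: [-1.1, 3.2, 3.4]
tool_pos: [0.5772, -0.3358, 0.0777]
orientation: [-180.0, 0.0, -177.7]
wrist_force: [-1.1, 3.5, 5.4]
```

```bash
for i in 1 2 3 4 5; do python3 -m handwheel '[0,0,0,0,0,0.002,-1,0,0,0,0,0,0,-1]' | egrep 'tool_pos|force: \['; done
```

```text
tool_pos: [0.5769, -0.3356, 0.0751]
wrist_force: [-0.1, 2.8, 0.7]
tool_pos: [0.5769, -0.3356, 0.0726]
wrist_force: [-0.5, 2.1, -6.1]
tool_pos: [0.5768, -0.3356, 0.0703]
wrist_force: [0.2, 2.3, -12.9]
tool_pos: [0.5768, -0.3357, 0.0685]
wrist_force: [-0.5, 2.0, -13.8]
tool_pos: [0.5772, -0.336, 0.0675]
wrist_force: [-1.9, 1.3, -6.0]
```

```bash
for i in 1 2 3; do python3 -m handwheel '[0,0,0,0,0,0.0015,-1,0,0,0,0,0,0,-1,0,0,0,0,0,0,-1]' | egrep 'tool_pos|force: \['; done
```

```text
tool_pos: [0.5775, -0.3364, 0.0663]
wrist_force: [-1.0, -0.4, 1.8]
tool_pos: [0.5775, -0.3364, 0.0649]
wrist_force: [-0.5, 0.3, 5.6]
tool_pos: [0.5776, -0.3364, 0.0636]
wrist_force: [-1.1, 0.8, 9.3]
```

```bash
python3 -m handwheel '[0,0,0,0,0,0.0008,-1,0,0,0,0,0,0,-1,0,0,0,0,0,0,-1,0,0,0,0,0,0,-1,0,0,0,0,0,0,-1]'
python3 - <<'E'
from h import *
S=grab_frame("scene")
a=cv2.resize(S["image"][250:370,130:270,::-1],None,fx=3,fy=3);b=cv2.resize(S["image"][120:240,250:360,::-1],None,fx=3,fy=3)
cv2.imwrite("pics/c6.png",np.hstack([a,b]))
E
```

```text
clock: 20.1
tool_pos: [0.5776, -0.3364, 0.063]
orientation: [-179.9, 0.1, -177.7]
wrist_force: [-1.6, 0.4, 12.1]
grip_width: 0.463
grip_force: 84.7
```

View pics/c6.png

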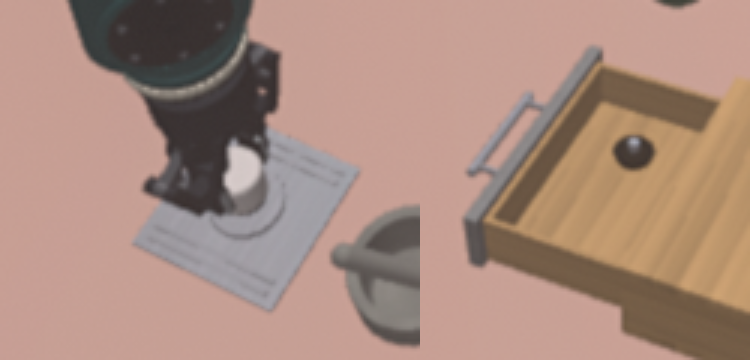

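The cap is seated over the collar at (243,185). The drawer is open with the plug still in it at (633,150). The push is steady at 12 N, so I'm handing in.

```bash
python3 -c "
from bench import job_done
print(job_done())"
```

```text
the job is handed in; nothing more can be done
None
```

I handed the job in at about 20 s: the drawer is out at its stop with the plug still in it, and the cap is clicked onto the stud and still gripped, pressed at about 12 N (collar squeezed roughly 4.5 mm by my estimate); no verdict came back.

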